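Clip a tool rest onto the bench rail and lay the graver in it

TASK

The carver wants the red-corded graver to hand on the bench rail. Press the loose white clip-on rest down onto the free stretch of the steel tube until its arms snap fully home, feeling for it because the tube's height has been reset, and slide it to the right along the tube until it just touches the dark sleeve at the right-hand end; use no more force than that takes. Then lay the red-corded graver across the rest's two forks, and leave the paste tin, the pebble and the lions where they are.

Things in the scene. Friction and masses are not known exactly. Their poses are not given: they have to be found in the camera images.
- rail: Bench rail, fixed to the table: two dark pillars, 175 mm left and right of its middle, carry a level steel tube 20 mm thick, 380 mm long, by stems clamped at some height. The tube's axis is 45 to 75 mm above the table: this height is not measured, so find it by touch or sight. Origin on the table under the tube's middle; y along the tube (to the robot's left), z up.
- sleeve_right (a point): Point on the table straight below the left face of the right-hand dark sleeve (27 mm thick, 18 mm long, round the tube on the right pillar), where the end of the clip must finally touch; 166 mm right of the rail's origin. The tube is free from here to 130 mm left of the origin; beyond, another such rest with a brown-corded graver is fixed on it (its forks' tops 51 mm above the tube's axis): leave it.
- rest: The loose clip-on rest, white plastic, 84 g, 62 x 36 x 67.5 mm, standing upright on its arm tips on the table in front, left or right of the middle. Origin under its middle at tip level; z up, y along the clip's bore; the same when turned half round about z.
- rest_plate: The level plate that joins the rest's clip, web and forks: 62 mm in x, 36 in y, 26.6 to 32.6 mm above the rest's origin (origin and axes as rest). It bears on top of the tube when the clip is home, drawn down by the arms with some 7 N; more than 35 N between plate and rail is too much.
- rest_bore (a point): Centre of the clip's bore, 16.5 mm above the rest's origin. Two sprung arms, 36 mm long in y, flare to a mouth 28 mm wide at their tips; the lips above leave 13 mm. Home, this point lies on the tube's axis; against the right sleeve it is 18 mm left of the sleeve's face. Once on, the clip slides along the tube with 2 to 4 N and turns about it only when forced.
- rest_web (a point): Where to hold the rest, 42 mm above its origin: an upright web, 32 mm in x, 10 in y, 32.6 to 49.6 mm up, held across its 10 mm. Pressing on: the arms begin to spread with the bore 15 mm above the tube's axis; the push rises to 12 to 17 N at 12 mm, falls to nothing as the lips pass the widest side at about 5 mm, the arms then pull it home, and it rises steeply when the plate meets the tube.
- rest_slots (a point): Midway between the rest's two forks at slot-floor height, 52.6 mm above the rest's origin. The forks stand at x = +-27 mm, inner faces 48 mm apart; the tool lies along x in their slots, 13 mm wide at the floor, 21 mm at the top, 67.5 mm up.
- graver: Seal-carving graver with a red cord grip: a bar 134 mm long, 10 mm wide, 9 mm high, lying flat on the table near the front, pointing roughly away from the robot, on the other side of the middle from the rest. Origin under its middle; y along it. About 55 g, balanced at its middle. In the rest it lies level along the rest's x, either way round, its middle between the forks.
- paste_tin: Open red tin of seal paste, 48 mm wide, 12 mm high, on the table in front. Origin under its centre. A bystander.
- pebble: Pale green pebble, 55 by 26 by 17 mm. Origin under its centre. A bystander.
- lion_grey: Grey carved lion, 58 mm high, at the right. Origin under its centre. A bystander.
- lion_green: Pale green carved lion, 62 mm high, at the right. Origin under its centre. A bystander.
Things that resemble listed ones, but are neither listed nor needed, are in the scene too. Several things have the shape of the rest; the one meant has the colours described above.

How it is judged:
By the outcome, as a careful person would: the job done as asked, in the order asked, and still so for the second after the job is handed in, with the robot touching nothing.
It also fails if it takes over 67 s, if anything falls off the work surface, if the arm or the gripper's body presses on something with over 40 N, if the wrist force passes 120 N, or if a joint passes its speed limit or range.

ROBOT

A 6-joint arm with a two-finger parallel gripper is mounted at the origin on a cart in front of the work surface, level with it; the furniture and walls round the work are solid. World frame = base frame: x ahead of the robot, y to its left, z up, the work surface at z = 0. Lengths are in m, angles in degrees, forces in N, time in s.
With the tool pointing down it reaches from about 0.275 to 0.75 m from the base axis. Payload 10.2 kg.
Tool frame: the origin (TCP) lies between the finger pads; the fingertips stand 17 mm ahead of it and the grasp point (between the pads) lies 2 mm behind it; y points along the fingers, z is the direction in which the jaws open and shut, and the axes are right-handed (so a half turn about y gives the same grasp; the last joint's range is limited). The gripper opens to 88 mm and grips with 3 to 60 N. Pads are 18 mm wide; open, the fingers measure 123 mm over their backs; the gripper's body (75 mm by 187 mm) begins 45 mm behind the grasp point.
Start: joints at [61.914, 17.928, 85.812, -0, 76.261, -12.8], TCP at [0.138, 0.506, 0.256] pointing down, gripper open.
Joint ranges: [-168.41, 168.41], [-55.51, 124.54], [10.69, 146.95], [-70.63, 250.63], [1, 178], [-165.06, 165.06]. Speed limits (degrees/s): [136.94, 136.94, 172.46, 180, 180, 180].

INTERFACE

Orientations are given as a 3x3 rotation matrix whose columns are the frame's x, y, z axes.
In Python, from rig import robot gives the robot as it stands.
- The arm moves only by the tool jog_arm, never from a script. Its argument "commands" is one flat list of numbers, 6 for each row, row after row: the shift along the tool's x, y, z in units of 40 mm (1.0 is 40 mm), then the turn, a rotation vector about the tool's x, y, z in rad. In form: [dx, dy, dz, wx, wy, wz, dx, dy, dz, wx, wy, wz, ...]. A call has 1 to 5 rows; each row is the pose to reach, as a shift and turn from the pose measured when the call began, along the tool's axes at that moment; what a row does not reach only later rows make up. A row lasts 1/10 s, in which the tool goes at most 50 mm and 8.59 degrees, less where a joint would pass 70% of its speed; a pose out of reach is approached as far as the arm can. A call with a gripper value outside its range is refused whole. "hand" is the closure in counts, from 0 (fully open) to 255 (shut), set as the call begins (left out, the last holds). The fingers move at their own pace and stop on an object; "squeeze" is the grip in N (left out, the last holds). Time passes only in rows, so rows that repeat a pose let the fingers close. It gives the time, the measured TCP pose, the force and the opening at its end, in the units of the state.
- robot.get_state(): the state, without advancing time (a new reading comes with each control period).
- robot.snapshot(name): name is "scene" or "top"; returns the picture (480x640x3 uint8, red, green, blue); there is no depth.
- robot.calibration(name): a dict with "vfov" (degrees; the focal length in pixels is half the picture's height over the tangent of half this angle, whatever the lens; pixels are square), "cx", "cy" (the principal point, pixels), "rvec" (rotation vector, rad) and "tvec" (3), from world to camera coordinates, as OpenCV has them. Camera axes: x right, y down, z forward; pixel columns grow to the right and rows downward; lengths in m; the calibration is good to about 2 mm. A picture is of the moment at which its call begins. calibration takes no time and is no camera call.
- robot.close_job(): hands the job in, once; it reports no verdict.
The state is a dict: "time": time; "joint_positions": joint angles; "qvel": joint speeds; "tau": joint torques, N m; "ee_pos": TCP position; "eef_rot": TCP orientation; "ft_force": force on the tool from outside, world axes, zero at the start; "moment": the same for the moment, N m; "finger_gap": finger opening in m.
Only numpy, scipy, OpenCV 4.12 (cv2) and the standard library are available. Lean on these libraries where they do the work, as an engineer would, in place of code of your own. Each camera call takes 0.05 s, during which the arm holds its last target.

## Working session

There is one attempt and no reset: what is moved stays moved. The work goes in short steps, Python scripts to look and compute and a tool call to move; the robot and the scene stay as the last step left them, time stands still between calls to the robot, and variables do not carry over. Pictures are saved under pics/ and viewed, and the job is handed in when it is done.

Besides the shell and the picture viewer there is one more tool, called after "Call:" by a JSON object that holds its "op" and its "data". jog_arm: Moves the arm, as the interface text tells. Its arguments: {"type":"object","properties":{"commands":{"type":"array","items":{"type":"number"}},"hand":{"type":"number"},"squeeze":{"type":"number"}},"required":["commands"]}

```bash
ls; mkdir -p pics; cat > h.py <<'E'
import numpy as np,cv2
from rig import robot
def cam(n):
    c=robot.calibration(n); f=240/np.tan(np.radians(c['vfov'])/2)
    K=np.array([[f,0,c['cx']],[0,f,c['cy']],[0,0,1]]); R=cv2.Rodrigues(np.array(c['rvec'],float))[0]
    return K,R,np.array(c['tvec'],float).ravel()
def ray(n,u,v):
    K,R,t=cam(n); d=R.T@np.linalg.inv(K)@np.array([u,v,1.]); return -R.T@t,d
def onz(n,u,v,z):
    o,d=ray(n,u,v); return o+d*(z-o[2])/d[2]
def proj(n,p):
    K,R,t=cam(n); q=K@(R@np.array(p)+t); return q[:2]/q[2]
def tri(n1,p1,n2,p2):
    o,d=ray(n1,*p1);a,b=ray(n2,*p2);d/=np.linalg.norm(d);b/=np.linalg.norm(b)
    s=np.linalg.lstsq(np.c_[d,-b],a-o,rcond=None)[0]; P=o+d*s[0];Q=a+b*s[1]
    return (P+Q)/2,np.linalg.norm(P-Q)
def snap(n,f):
    im=robot.snapshot(n); cv2.imwrite('pics/'+f,im[:,:,::-1]); return im
def st():
    s=robot.get_state(); np.set_printoptions(precision=4,suppress=True)
    print(s['time'],np.array(s['ee_pos']),'F',np.array(s['ft_force']),'gap',s['finger_gap']); print(np.array(s['eef_rot'])); return s
E
python3 - <<'E'
from h import *
snap('scene','s0.png');snap('top','t0.png');st()
for n in('scene','top'):
    print(robot.calibration(n)); o,d=ray(n,320,240);print(o)
E
```

```text
pics
0.1 [0.1383 0.5063 0.2552] F [-0.5704 -1.1129 -0.8779] gap 0.08786673450378818
[[ 0.9646 -0.0005  0.2636]
 [-0.2636 -0.001   0.9646]
 [-0.0002 -1.     -0.0011]]
{'vfov': 50.38144661699432, 'cx': 318.79835700266216, 'cy': 233.68653390052893, 'rvec': array([ 0.3495, -2.618 ,  1.402 ]), 'tvec': array([0.4672, 0.1811, 0.7742])}
[0.2866 0.6494 0.5887]
{'vfov': 53.231278112176525, 'cx': 318.44853721446367, 'cy': 233.77646387257653, 'rvec': array([ 2.123 , -2.1559,  0.1578]), 'tvec': array([-0.0843,  0.5018,  0.9573])}
[ 0.349  -0.0963  1.0219]
```

View pics/s0.png

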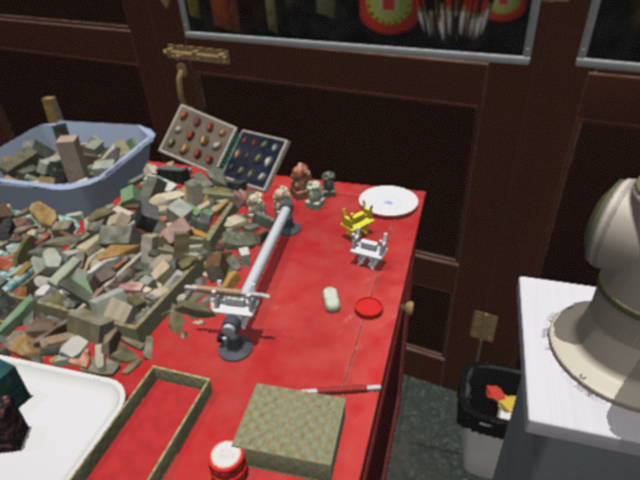

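View pics/t0.png

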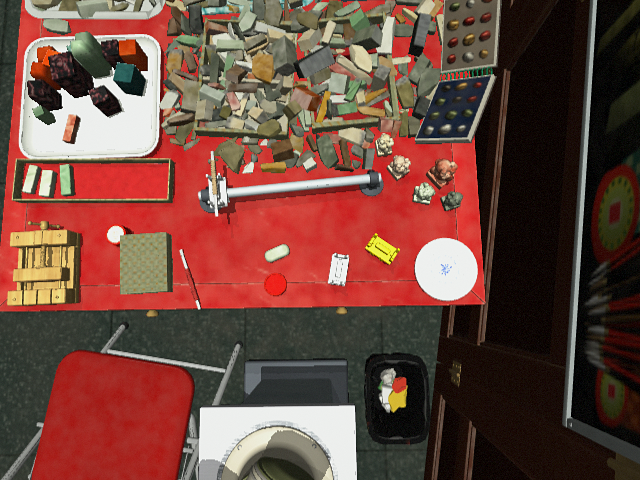

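```bash
python3 - <<'E'
from h import *
t=cv2.imread('pics/t0.png');s=cv2.imread('pics/s0.png')
def c(im,x,y,w,h,k,f): cv2.imwrite('pics/'+f,cv2.resize(im[y:y+h,x:x+w],None,fx=k,fy=k,interpolation=cv2.INTER_CUBIC))
c(t,170,140,240,180,3.3,'t0c.png'); c(s,200,180,230,225,2.6,'s0c.png')
c(t,300,215,110,85,7,'t0r.png');c(s,330,190,80,85,7,'s0r.png')
print(proj('top',[.138,.506,.256]))
E
```

```text
[-72.62409126 453.94258537]
```

View pics/t0c.png

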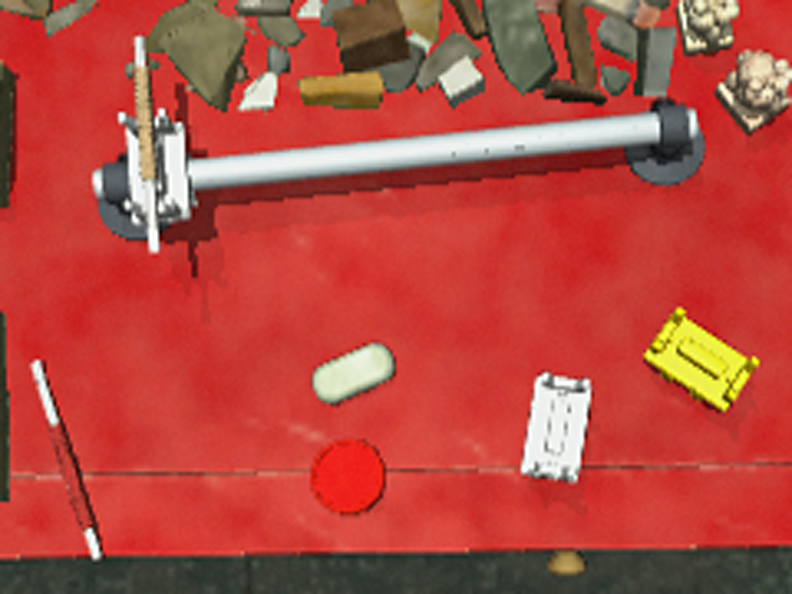

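View pics/s0c.png

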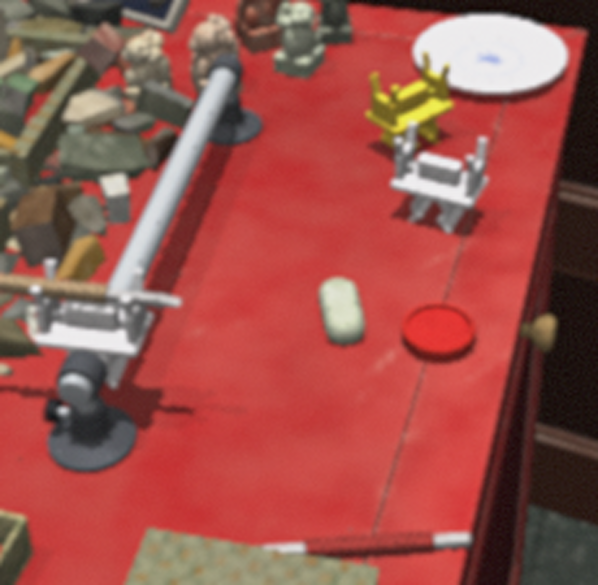

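View pics/t0r.png

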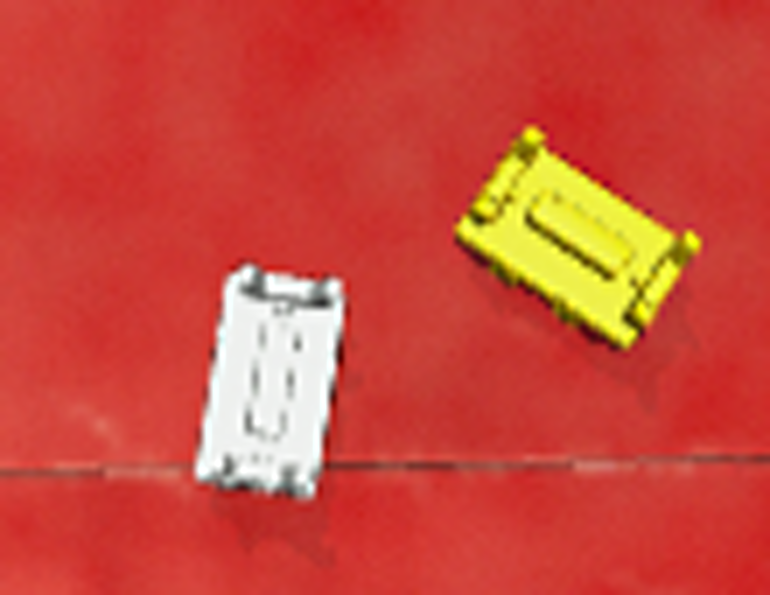

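View pics/s0r.png

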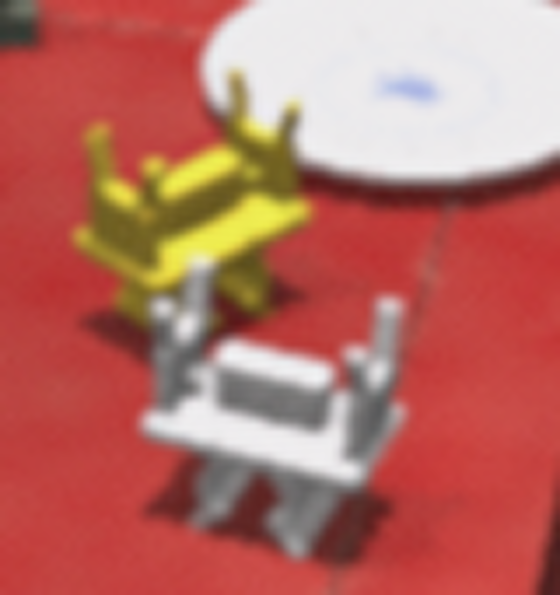

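```bash
cat > m.py <<'E'
from h import *
t=cv2.cvtColor(cv2.imread('pics/t0.png'),4);s=cv2.cvtColor(cv2.imread('pics/s0.png'),4)
def mask(im,box,red=True):
    x,y,w,h=box; m=np.zeros(im.shape[:2],bool)
    i=im.astype(int); r,g,b=i[...,0],i[...,1],i[...,2]
    q=(g>0.6*r)&(g>75); m[y:y+h,x:x+w]=q[y:y+h,x:x+w]; return m
# tube midlines
def midline(n,im,pts):  # a-b approx line; scan perpendicular
    a,b=map(np.array,pts); d=(b-a)/np.linalg.norm(b-a); nn=np.array([-d[1],d[0]]); out=[];W=[]
    i=cv2.cvtColor(im,cv2.COLOR_RGB2HSV).astype(float)
    for k in np.linspace(0,1,40):
        p=a+(b-a)*k; o=np.arange(-16,16.01,.25)
        xs=(p[0]+nn[0]*o).astype(np.float32);ys=(p[1]+nn[1]*o).astype(np.float32)
        sat=cv2.remap(i[...,1].astype(np.float32),xs,ys,1).ravel()
        low=sat<110
        c=len(o)//2
        l=c
        while l>0 and low[l]:l-=1
        r=c
        while r<len(o)-1 and low[r]:r+=1
        out.append(p+nn*(o[l]+o[r])/2);W.append(o[r]-o[l])
    W=np.array(W);print(n,'w',W[::4]); out=np.array(out)
    ok=abs(W-np.median(W))<2.5
    v=cv2.fitLine(out[ok].astype(np.float32),cv2.DIST_HUBER,0,.01,.01).ravel(); print(v,ok.sum()); return v
vt=midline('top',t,((236,191),(360,182)))
vs=midline('scene',s,((285,218),(253,280)))
def plane(n,v):
    o,d1=ray(n,v[2],v[3]);_,d2=ray(n,v[2]+60*v[0],v[3]+60*v[1]); N=np.cross(d1,d2);N/=np.linalg.norm(N);return N,N@o
N1,c1=plane('top',vt);N2,c2=plane('scene',vs)
for y in(-.2,-.1,0,.1):
    print('axis',np.linalg.solve([N1,N2,[0,1,0]],[c1,c2,y]))
for nm,n,im,box,z in(('rest','top',t,(322,246,34,46),.0326),('graver','top',t,(172,245,32,68),.0045)):
    m=mask(im,box).astype(np.uint8)
    if nm=='graver':
        ys,xs=np.nonzero(m);print(ys.min(),ys.max())
        continue
    cs=max(cv2.findContours(m,0,1)[0],key=cv2.contourArea); r=cv2.minAreaRect(cs); b=cv2.boxPoints(r)
    print(nm,b); P=np.array([onz(n,*p,z) for p in b]);print(P,P.mean(0)); print(np.linalg.norm(P-np.roll(P,1,0),axis=1))
E
python3 m.py
```

```text
top w [ 9.75 10.   10.    9.75 10.   10.    9.75  9.75 10.    9.75]
[ 9.9472785e-01 -1.0254978e-01  3.0712549e+02  1.8452171e+02] 39
scene w [27.75 32.   26.5  18.75 19.25 12.25 12.   12.25 12.25 12.5 ]
[  0.42732266  -0.90409917 262.8185     256.47968   ] 25
axis [ 0.61433883 -0.2         0.05075677]
axis [ 0.60569615 -0.1         0.04967282]
axis [0.59705348 0.         0.04858887]
axis [0.5884108  0.1        0.04750492]
rest [[327.13516 283.18918]
 [332.2703  252.37837]
 [349.4595  255.24326]
 [344.32437 286.05408]]
[[ 0.39815314 -0.10834512  0.0326    ]
 [ 0.46172112 -0.12013155  0.0326    ]
 [ 0.45518756 -0.15566945  0.0326    ]
 [ 0.39175517 -0.14355327  0.0326    ]] [ 0.42670425 -0.13192484  0.0326    ]
[0.03578474 0.06465144 0.0361335  0.06457917]
249 309
```

```bash
cat >> m.py <<'E'
print('----')
print('web',onz('top',338.9,269,.0496))
for z in(.049,):
    for nm,p in(('sleeveL',(370,179.4)),('endR',(380.9,177.3)),('endL',(198.8,195.5))): print(nm,onz('top',*p,z))
# graver: end points from white caps, red cord
i=t.astype(int); g=(i[...,1]>110)&(i[...,2]>110); x=np.zeros_like(g);x[240:315,174:206]=1; ys,xs=np.nonzero(g&x)
print('cap px',xs.min(),ys.min(),xs.max(),ys.max(),len(xs)); a=ys<272
for k in(a,~a): print(xs[k].mean(),ys[k].mean(),ys[k].min(),ys[k].max())
k=np.c_[xs,ys].astype(np.float32); r=cv2.minAreaRect(k);print(r); P=[onz('top',*p,.006) for p in cv2.boxPoints(r)];print(np.array(P),np.mean(P,0))
E
python3 m.py|sed -n '/----/,$p'
python3 - <<'E'
from h import *
t=cv2.imread('pics/t0.png');s=cv2.imread('pics/s0.png')
def c(im,x,y,w,h,k,f): cv2.imwrite('pics/'+f,cv2.resize(im[y:y+h,x:x+w],None,fx=k,fy=k,interpolation=cv2.INTER_CUBIC))
c(t,110,225,110,90,7,'t0g.png');c(s,200,180,110,180,3.3,'s0t.png');c(s,225,370,170,110,4.5,'s0b.png')
E
```

```text
----
web [ 0.42563622 -0.13252666  0.0496    ]
sleeveL [ 0.61201889 -0.20153135  0.049     ]
endR [ 0.61616039 -0.22444951  0.049     ]
endL [0.5834133  0.15609683 0.049     ]
cap px 179 249 200 309 100
182.9848484848485 258.2878787878788 249 268
196.5 302.6470588235294 284 309
((185.68377685546875, 280.201416015625), (62.9363899230957, 11.216561317443848), 72.52522277832031)
[[0.47123025 0.22417036 0.006     ]
 [0.47812741 0.20146113 0.006     ]
 [0.35053074 0.15807806 0.006     ]
 [0.34388151 0.18039308 0.006     ]] [0.41094247 0.19102565 0.006     ]
```

View pics/t0g.png

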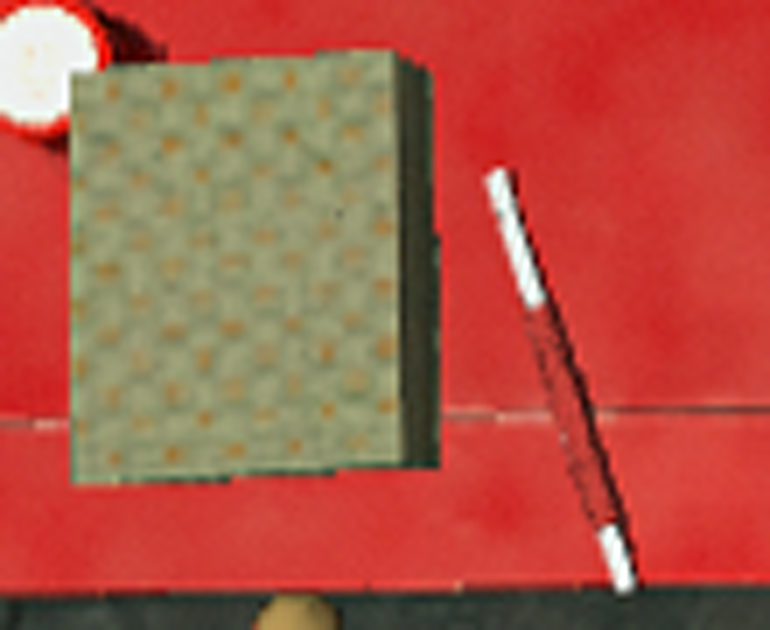

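View pics/s0t.png

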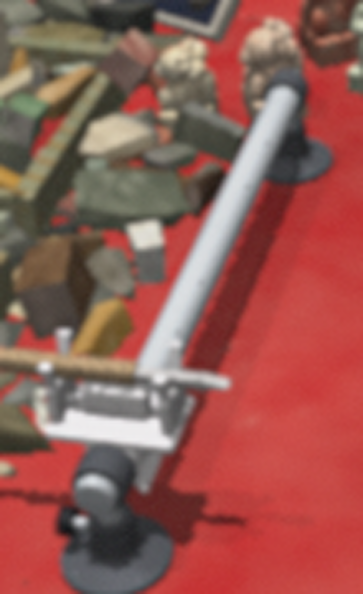

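View pics/s0b.png

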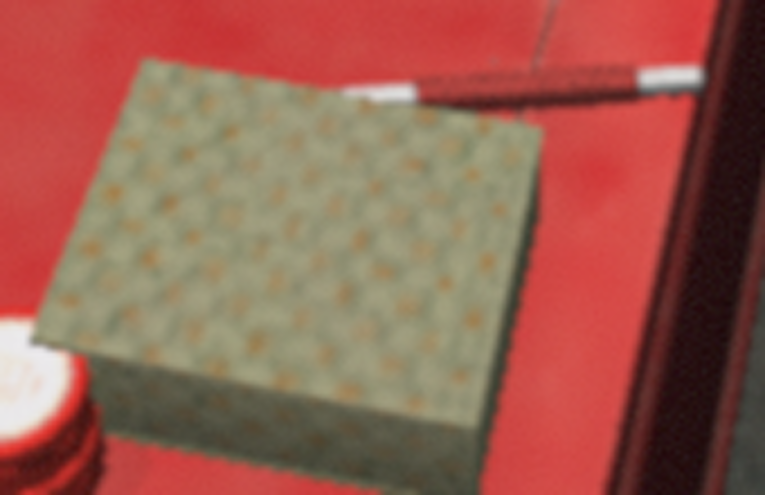

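```bash
python3 - <<'E'
from h import *
print('box',tri('top',(167.4,291.4),'scene',(345.2,398.4)))
a=onz('top',181.2,249.3,.009);b=onz('top',199.3,309.2,.009);print(a,b,(a+b)/2,np.linalg.norm(a-b),np.degrees(np.arctan2(*(a-b)[[1,0]])))
# scene check of graver tip
print(onz('scene',225+705/4.5,370+79/4.5,.006), onz('scene',225+342/4.5,370+93/4.5,.009))
# rest scene check: web top center
print('web sc',onz('scene',330+273/7,190+362/7,.0496))
# fork tops mean both
print('plate corner sc',[onz('scene',330+u/7,190+v/7,.0326) for u,v in((140,420),(355,475))])
# rail end from scene sleeves
print('rail o from ends',)
# midline scene, hand
for a,b in(((265+297)/2,90),):pass
s=cv2.cvtColor(cv2.cvtColor(cv2.imread('pics/s0.png'),4),cv2.COLOR_RGB2HSV)
for r in range(222,288,6): print(r,[int(v) for v in s[r,235:305:1,1]] if 0 else '', np.nonzero(s[r,235:305,1]<110)[0]+235)
E
```

```text
box (array([0.3862795 , 0.21918321, 0.03624613]), np.float64(0.00018298164226451637))
[0.47604249 0.20135282 0.009     ] [0.34918389 0.15977436 0.009     ] [0.41261319 0.18056359 0.009     ] 0.1334985919579352 18.14678409535973
[0.34627654 0.16417876 0.006     ] [0.45444714 0.20101816 0.009     ]
web sc [ 0.42387611 -0.12790193  0.0496    ]
plate corner sc [array([ 0.45739172, -0.11671506,  0.0326    ]), array([ 0.39717683, -0.10609045,  0.0326    ])]
rail o from ends
222  [235 236 237 238 239 240 241 242 243 244 245 246 247 248 252 253 254 255
 256 257 258 259 260 261 262 263 264 265 266 267 268 269 270 271 272 273
 274 275 276 277 278 279 280 281 282 283 284 285 286 287 288 289 290 291
 292 293 294 295]
228  [235 236 237 238 243 244 245 246 247 248 249 250 251 252 253 254 255 256
 257 258 269 270 271 272 273 274 275 276 277 278 279 280 281 282 283 284
 285 286 287 288 289 290 291 292 293 294 295 296 297 298 299 300]
234  [235 236 237 238 239 240 241 242 243 244 245 246 247 248 249 250 251 252
 253 254 257 258 259 260 261 262 263 265 266 267 268 269 270 271 272 273
 274 275 276 277 
[... 207 characters left out ...]
8 269 270 271
 272 273 274 275 276]
246  [235 236 237 238 239 240 241 242 243 244 245 246 247 248 249 250 251 252
 253 262 263 264 265 266 267 268 269 270 271 272 273 274]
252  [239 240 241 242 243 244 245 246 247 248 249 259 260 261 262 263 264 265
 266 267 268 269 270 271]
258  [235 236 237 238 240 241 242 243 244 245 246 247 248 249 256 257 258 259
 260 261 262 263 264 265 266 267 268]
264  [235 236 237 238 239 240 241 242 243 244 245 246 247 248 249 253 254 255
 256 257 258 259 260 261 262 263 264 265]
270  [250 251 252 253 254 255 256 257 258 259 260 261 262 263]
276  [247 248 249 250 251 252 253 254 255 256 257 258 259 260]
282  [244 245 246 247 248 249 250 251 252 253 254 255 256 257]
```

```bash
cat > go.py <<'E'
import sys
from h import *
from scipy.spatial.transform import Rotation as Ro
s=robot.get_state(); p=np.array(s['ee_pos']);R=np.array(s['eef_rot'])
def cmd(x,y,z,ang):
    a=np.radians(ang); Z=np.array([np.cos(a),np.sin(a),0]);Y=np.array([0,0,-1.]);X=np.cross(Y,Z)
    T=np.c_[X,Y,Z]; w=Ro.from_matrix(R.T@T).as_rotvec(); d=R.T@(np.array([x,y,z])-p)/.04
    return np.r_[d,w]
np.set_printoptions(precision=4,suppress=True)
print(s['time'],p,'ang',np.degrees(np.arctan2(R[1,2],R[0,2])),'F',np.array(s['ft_force']),'gap',s['finger_gap'])
for a in sys.argv[1:]:
    print(a,', '.join('%.3f'%v for v in cmd(*map(float,a.split(',')))))
E
python3 go.py .4257,-.131,.15,79.6
```

```text
0.1 [0.1383 0.5063 0.2552] ang 74.71735370816351 F [-0.5704 -1.1129 -0.8779] gap 0.08786673450378818
.4257,-.131,.15,79.6 11.130, 2.643, -13.472, 0.001, -0.085, -0.000
```

Call:
{"op": "jog_arm", "data": {"commands": [11.13,0,-13.47,0,-0.085,0,11.13,0,-13.47,0,-0.085,0,11.13,0,-13.47,0,-0.085,0,11.13,0,-13.47,0,-0.085,0,11.13,0,-13.47,0,-0.085,0], "hand": 140, "squeeze": 25}}

```text
time: 0.6
ee_pos: [0.2412, 0.2767, 0.2556]
eef_rot: [[0.984, -0.0, 0.18], [-0.18, -0.001, 0.984], [-0.0, -1.0, -0.001]]
ft_force: [1.2, 0.1, 0.0]
finger_gap: 0.0502
```

```bash
python3 go.py .4257,-.131,.15,79.6
```

```text
0.6 [0.2412 0.2767 0.2556] ang 79.62919458543607 F [1.2089 0.1309 0.0372] gap 0.0501901652750675
.4257,-.131,.15,79.6 6.372, 2.648, -9.193, 0.001, 0.001, -0.000
```

Call:
{"op": "jog_arm", "data": {"commands": [6.37,0,-9.19,0,0,0,6.37,0,-9.19,0,0,0,6.37,1.0,-9.19,0,0,0,6.37,2.0,-9.19,0,0,0,6.37,2.65,-9.19,0,0,0]}}

```text
time: 1.1
ee_pos: [0.3426, 0.0527, 0.2216]
eef_rot: [[0.984, 0.002, 0.181], [-0.181, -0.001, 0.984], [0.002, -1.0, -0.001]]
ft_force: [2.2, 0.7, -0.1]
finger_gap: 0.0397
```

```bash
python3 go.py .4257,-.131,.15,79.6
```

```text
1.1 [0.3426 0.0527 0.2216] ang 79.5943463607952 F [ 2.1746  0.7298 -0.1134] gap 0.03973007109603291
.4257,-.131,.15,79.6 2.870, 1.798, -4.139, 0.001, -0.000, 0.002
```

Call:
{"op": "jog_arm", "data": {"commands": [2.87,1.8,-4.14,0,0,0,2.87,1.8,-4.14,0,0,0,2.87,1.8,-4.14,0,0,0,2.87,1.8,-4.14,0,0,0,2.87,1.8,-4.14,0,0,0]}}

```text
time: 1.6
ee_pos: [0.4261, -0.1341, 0.1483]
eef_rot: [[0.983, -0.0, 0.184], [-0.184, -0.001, 0.983], [0.0, -1.0, -0.001]]
ft_force: [-0.3, 0.5, 0.0]
finger_gap: 0.0395
```

```bash
python3 go.py .4257,-.131,.052,79.6
python3 - <<'E'
from h import *
a=snap('scene','s1.png');b=snap('top','t1.png')
def c(im,x,y,w,h,k): return cv2.resize(im[y:y+h,x:x+w],None,fx=k,fy=k,interpolation=cv2.INTER_CUBIC)
cv2.imwrite('pics/c1.png',np.hstack([c(a,300,150,120,130,3.2),c(b,270,190,120,130,3.2)])[:,:,::-1])
E
```

```text
1.6 [ 0.4261 -0.1341  0.1483] ang 79.41862079571418 F [-0.2863  0.5336  0.0242] gap 0.03945630935239517
.4257,-.131,.052,79.6 -0.025, 2.406, 0.075, 0.001, -0.003, 0.000
```

View pics/c1.png

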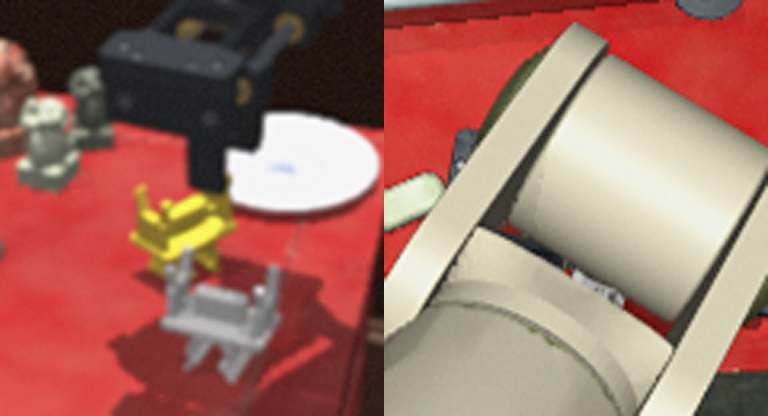

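Call:
{"op": "jog_arm", "data": {"commands": [-0.02,1.0,0.06,0,0,0,-0.02,1.8,0.06,0,0,0,-0.02,2.1,0.06,0,0,0,-0.02,2.42,0.06,0,0,0,-0.02,2.42,0.06,0,0,0]}}

```text
time: 2.2
ee_pos: [0.4244, -0.1277, 0.0518]
eef_rot: [[0.983, -0.002, 0.181], [-0.181, 0.001, 0.983], [-0.002, -1.0, 0.001]]
ft_force: [-0.6, -0.4, 0.1]
finger_gap: 0.0397
```

```bash
python3 go.py .4257,-.131,.051,79.6
python3 - <<'E'
from h import *
a=snap('scene','s2.png')
def c(im,x,y,w,h,k): return cv2.resize(im[y:y+h,x:x+w],None,fx=k,fy=k,interpolation=cv2.INTER_CUBIC)
cv2.imwrite('pics/c2.png',c(a,310,180,110,100,6)[:,:,::-1])
E
```

```text
2.2 [ 0.4244 -0.1277  0.0518] ang 79.54577967856258 F [-0.649  -0.3929  0.0833] gap 0.03965935744748467
.4257,-.131,.051,79.6 0.047, 0.019, -0.074, -0.001, -0.001, -0.002
```

View pics/c2.png

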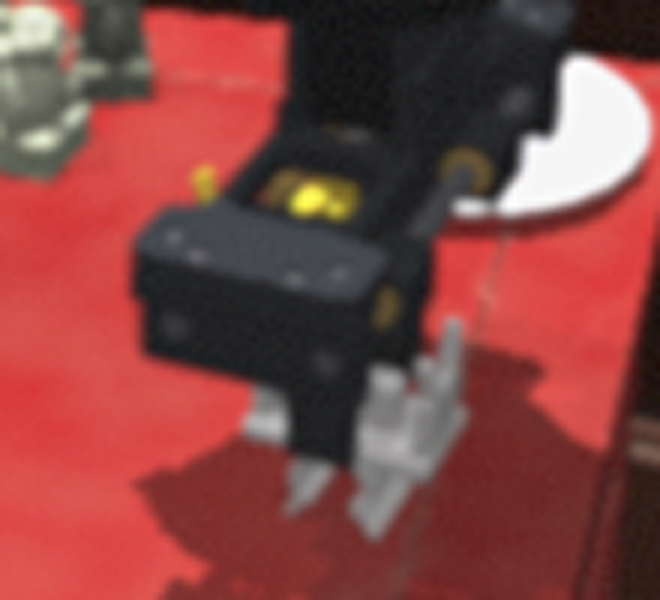

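Call:
{"op": "jog_arm", "data": {"commands": [0.04,0,-0.07,0,0,0,0.04,0.0,-0.07,0,0,0]}}

```text
time: 2.45
ee_pos: [0.4264, -0.1313, 0.0536]
eef_rot: [[0.983, 0.001, 0.181], [-0.181, -0.001, 0.983], [0.001, -1.0, -0.001]]
ft_force: [0.1, 0.3, 0.1]
finger_gap: 0.04
```

Call:
{"op": "jog_arm", "data": {"commands": [0,0,0,0,0,0,0,0,0,0,0,0,0,0,0,0,0,0,0,0,0,0,0,0,0,0,0,0,0,0], "hand": 255, "squeeze": 30}}

```text
time: 2.95
ee_pos: [0.4264, -0.1313, 0.0536]
eef_rot: [[0.983, 0.001, 0.181], [-0.181, -0.001, 0.983], [0.001, -1.0, -0.001]]
ft_force: [0.9, 0.1, 0.2]
finger_gap: 0.0092
```

Call:
{"op": "jog_arm", "data": {"commands": [0,0,0,0,0,0,0,0,0,0,0,0]}}

```text
time: 3.15
ee_pos: [0.4264, -0.1313, 0.0536]
eef_rot: [[0.983, 0.001, 0.181], [-0.181, -0.001, 0.983], [0.001, -1.0, -0.0]]
ft_force: [-0.4, -0.2, 0.5]
finger_gap: 0.0097
```

```bash
python3 go.py .4257,-.131,.051,79.6
```

```text
3.15 [ 0.4264 -0.1313  0.0536] ang 79.56371473990504 F [-0.3891 -0.1555  0.471 ] gap 0.009670734712644888
.4257,-.131,.051,79.6 -0.019, 0.064, 0.005, 0.000, -0.001, 0.001
```

```bash
python3 go.py .4264,-.1313,.17,79.56 .610,-.15,.17,94.9
```

```text
3.15 [ 0.4264 -0.1313  0.0536] ang 79.56371473990504 F [-0.3891 -0.1555  0.471 ] gap 0.009670734712644888
.4264,-.1313,.17,79.56 0.001, -2.911, -0.001, 0.000, 0.000, 0.001
.610,-.15,.17,94.9 4.600, -2.908, 0.371, 0.001, -0.268, 0.001
```

Call:
{"op": "jog_arm", "data": {"commands": [0,-0.5,0,0,0,0,0,-1.2,0,0,0,0,0,-2,0,0,0,0,0,-2.9,0,0,0,0,0,-2.9,0,0,0,0], "squeeze": 45}}

```text
time: 3.65
ee_pos: [0.4278, -0.1321, 0.1732]
eef_rot: [[0.983, 0.007, 0.181], [-0.181, -0.005, 0.983], [0.008, -1.0, -0.003]]
ft_force: [0.2, -0.2, -2.0]
finger_gap: 0.0093
```

```bash
python3 go.py .610,-.15,.17,94.9
```

```text
3.65 [ 0.4278 -0.1321  0.1732] ang 79.57196502653997 F [ 0.242  -0.1908 -1.9815] gap 0.009310997487480023
.610,-.15,.17,94.9 4.559, 0.114, 0.384, 0.004, -0.268, 0.007
```

Call:
{"op": "jog_arm", "data": {"commands": [1.2,0,0.1,0,-0.1,0,2.4,0,0.2,0,-0.2,0,3.5,0,0.38,0,-0.268,0,4.56,0.1,0.38,0.004,-0.268,0.007,4.56,0.1,0.38,0.004,-0.268,0.007]}}

```text
time: 4.15
ee_pos: [0.6126, -0.1505, 0.1668]
eef_rot: [[0.996, -0.002, -0.087], [0.087, 0.001, 0.996], [-0.002, -1.0, 0.001]]
ft_force: [-1.2, 0.0, -1.8]
finger_gap: 0.0096
```

```bash
python3 go.py .610,-.15,.12,94.9
python3 - <<'E'
from h import *
a=snap('scene','s3.png')
def c(im,x,y,w,h,k): return cv2.resize(im[y:y+h,x:x+w],None,fx=k,fy=k,interpolation=cv2.INTER_CUBIC)
cv2.imwrite('pics/c3.png',c(a,210,120,130,120,5)[:,:,::-1])
E
```

```text
4.15 [ 0.6126 -0.1505  0.1668] ang 94.96988096013881 F [-1.1737  0.0425 -1.7573] gap 0.009571843962166555
.610,-.15,.12,94.9 -0.060, 1.171, 0.016, -0.001, 0.001, -0.002
```

View pics/c3.png

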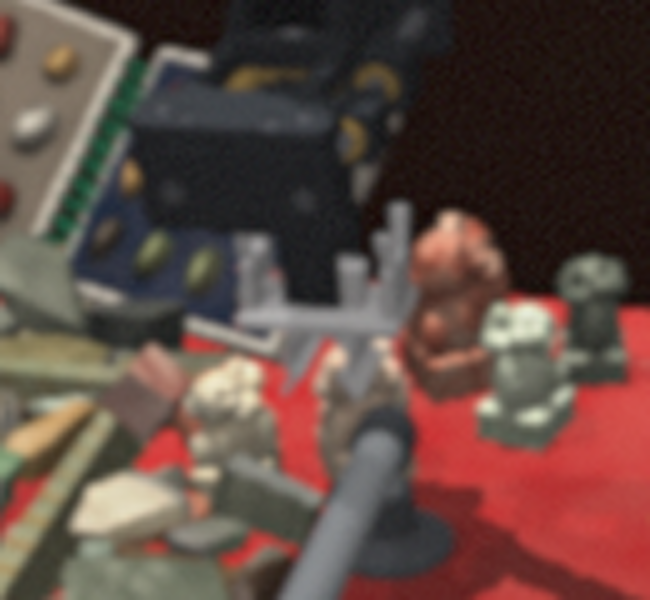

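```bash
python3 - <<'E'
from h import *
s=robot.get_state();p=np.array(s['ee_pos']);R=np.array(s['eef_rot']);X=R[:,0];Z=R[:,2]
def pt(x,y,z): return p+X*x+Z*y+np.array([0,0,z-.0536])
for nm,q in(('plate+',(.031,.018,.0326)),('plate-',(-.031,.018,.0326)),('web top c near',(0,.005,.0496)),('tip+',(.014,.018,0)),('tip-',(-.014,.018,0)),('fork-',(-.027,0,.0675))):
    u=proj('scene',pt(*q)); print(nm,u,(u-[210,120])*5)
a=proj('scene',pt(0,.018,.03));b=proj('scene',pt(.01,.018,.03));print('px per 10mm x',(b-a)*5)
# axis refit
m=[(268,246),(262,258),(256.75,270),(250.5,282)]
E
```

```text
plate+ [256.58173557 182.55401869] [232.90867787 312.77009347]
plate- [288.89197866 184.77902102] [394.4598933  323.89510508]
web top c near [273.82666346 172.27740118] [319.13331729 261.38700592]
tip+ [266.75899366 198.45744176] [283.79496831 392.28720879]
tip- [281.08444497 199.52040419] [355.42222486 397.60202093]
fork- [288.05625584 163.20523242] [390.2812792  216.02616208]
px per 10mm x [-25.96995622  -1.7996392 ]
```

Call:
{"op": "jog_arm", "data": {"commands": [-0.03,0.4,0.01,0,0,0,-0.03,0.8,0.01,0,0,0,-0.03,1.15,0.01,0,0,0,-0.03,1.3,0.01,0,0,0,-0.03,1.3,0.01,0,0,0]}}

```text
time: 4.7
ee_pos: [0.6086, -0.1496, 0.1149]
eef_rot: [[0.996, -0.005, -0.086], [0.086, 0.002, 0.996], [-0.004, -1.0, 0.002]]
ft_force: [0.1, 0.1, -0.8]
finger_gap: 0.0095
```

```bash
python3 go.py .6115,-.15,.104,94.9
```

```text
4.7 [ 0.6086 -0.1496  0.1149] ang 94.94765637654638 F [ 0.0881  0.0573 -0.77  ] gap 0.009476957587775434
.6115,-.15,.104,94.9 0.073, 0.272, -0.018, -0.002, 0.001, -0.004
```

Call:
{"op": "jog_arm", "data": {"commands": [0.073,0,-0.018,-0.002,0.001,-0.004,0.073,0,-0.018,-0.002,0.001,-0.004,0.073,0,-0.018,-0.002,0.001,-0.004]}}

```text
time: 5.0
ee_pos: [0.6118, -0.1501, 0.1155]
eef_rot: [[0.996, 0.001, -0.085], [0.085, -0.0, 0.996], [0.001, -1.0, -0.0]]
ft_force: [0.4, 0.6, -1.8]
finger_gap: 0.0092
```

```bash
python3 go.py .6115,-.15,.104,94.9
python3 - <<'E'
from h import *
a=snap('scene','s4.png')
def c(im,x,y,w,h,k): return cv2.resize(im[y:y+h,x:x+w],None,fx=k,fy=k,interpolation=cv2.INTER_CUBIC)
cv2.imwrite('pics/c4.png',c(a,240,160,80,80,7.5)[:,:,::-1])
E
```

```text
5.0 [ 0.6118 -0.1501  0.1155] ang 94.89446551729051 F [ 0.4109  0.5661 -1.8364] gap 0.009213825151991515
.6115,-.15,.104,94.9 -0.007, 0.287, 0.003, 0.000, -0.000, 0.001
```

View pics/c4.png

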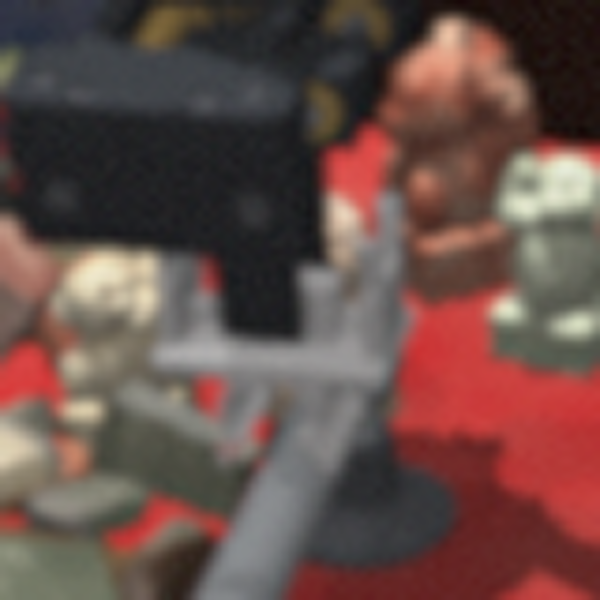

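```bash
python3 - <<'E'
from h import *
s=robot.get_state();p=np.array(s['ee_pos']);R=np.array(s['eef_rot']);X=R[:,0];Z=R[:,2]
k=lambda q:(proj('scene',q)-[240,160])*7.5
for x in(.014,0,-.014): print('tip',k(p+X*x+Z*.018+[0,0,-.0536]))
A=lambda y:np.array([.6057-.0864*(y+.1),y,.0485])
for y in(-.132,-.1,-.08): print(y,'axis',k(A(y)),k(A(y)+X*.01),k(A(y)-X*.01),'top',k(A(y)+[0,0,.01]))
E
```

```text
tip [212.62234829 462.55974796]
tip [264.66342734 467.03348986]
tip [316.95721625 471.5289561 ]
-0.132 axis [274.23191778 511.1929911 ] [237.26930098 507.94113783] [311.32178256 514.45603923] top [271.58845451 478.85910257]
-0.1 axis [241.65357018 578.92202333] [203.75422826 575.46340399] [279.68690634 582.39287072] top [238.75284505 546.09793945]
-0.08 axis [220.3853758  623.13771653] [181.87618081 619.54074659] [259.03305729 626.74762186] top [217.31140474 590.00446447]
```

Call:
{"op": "jog_arm", "data": {"commands": [0,0.1,0,0,0,0,0,0.2,0,0,0,0,0,0.3,0,0,0,0,0,0.3,0,0,0,0]}}

```text
time: 5.45
ee_pos: [0.6113, -0.1502, 0.1032]
eef_rot: [[0.996, -0.001, -0.085], [0.085, -0.0, 0.996], [-0.001, -1.0, -0.0]]
ft_force: [-4.3, -0.3, 3.6]
finger_gap: 0.0098
```

Call:
{"op": "jog_arm", "data": {"commands": [0,0.05,0,0,0,0,0,0.1,0,0,0,0,0,0.1,0,0,0,0]}}

```text
time: 5.75
ee_pos: [0.6115, -0.1507, 0.1003]
eef_rot: [[0.996, -0.0, -0.086], [0.086, -0.001, 0.996], [-0.0, -1.0, -0.001]]
ft_force: [-4.0, 0.3, 8.5]
finger_gap: 0.0094
```

Call:
{"op": "jog_arm", "data": {"commands": [-0.02,0,0,0,0,0,-0.04,0,0,0,0,0,-0.04,0,0,0,0,0]}}

```text
time: 6.05
ee_pos: [0.6104, -0.1509, 0.101]
eef_rot: [[0.996, 0.002, -0.086], [0.086, -0.002, 0.996], [0.002, -1.0, -0.002]]
ft_force: [-0.4, 1.1, 6.2]
finger_gap: 0.0094
```

```bash
python3 go.py; python3 - <<'E'
from h import *
print(robot.get_state()['moment'])
E
```

```text
6.05 [ 0.6104 -0.1509  0.101 ] ang 94.9128766474528 F [-0.4355  1.1142  6.1918] gap 0.009445621301649866
[0.10733587 0.05589175 0.00650009]
```

Call:
{"op": "jog_arm", "data": {"commands": [0,0.03,0,0,0,0,0,0.06,0,0,0,0,0,0.06,0,0,0,0]}}

```text
time: 6.35
ee_pos: [0.6109, -0.1511, 0.0998]
eef_rot: [[0.996, 0.004, -0.086], [0.086, -0.003, 0.996], [0.003, -1.0, -0.003]]
ft_force: [-2.8, 0.1, 10.0]
finger_gap: 0.0094
```

Call:
{"op": "jog_arm", "data": {"commands": [0,0.03,0,0,0,0,0,0.06,0,0,0,0,0,0.06,0,0,0,0]}}

```text
time: 6.65
ee_pos: [0.611, -0.1513, 0.0982]
eef_rot: [[0.996, 0.004, -0.086], [0.086, -0.004, 0.996], [0.004, -1.0, -0.004]]
ft_force: [-2.5, 1.3, 8.4]
finger_gap: 0.0096
```

```bash
python3 go.py .6105,-.151,.0965,94.92 .6105,-.151,.0945,94.92
```

```text
6.65 [ 0.611  -0.1513  0.0982] ang 94.92095112583193 F [-2.5262  1.3309  8.4146] gap 0.009554971144809216
.6105,-.151,.0965,94.92 -0.013, 0.042, 0.010, 0.004, 0.000, 0.004
.6105,-.151,.0945,94.92 -0.013, 0.092, 0.010, 0.004, 0.000, 0.004
```

Call:
{"op": "jog_arm", "data": {"commands": [-0.015,0.03,0.01,0.004,0,0.004,-0.015,0.06,0.01,0.004,0,0.004,-0.015,0.06,0.01,0.004,0,0.004]}}

```text
time: 6.95
ee_pos: [0.6106, -0.1512, 0.096]
eef_rot: [[0.996, 0.001, -0.086], [0.086, -0.001, 0.996], [0.001, -1.0, -0.001]]
ft_force: [-0.3, -1.6, 2.5]
finger_gap: 0.009
```

Call:
{"op": "jog_arm", "data": {"commands": [0,0.03,0,0,0,0,0,0.06,0,0,0,0,0,0.06,0,0,0,0]}}

```text
time: 7.25
ee_pos: [0.6102, -0.151, 0.0922]
eef_rot: [[0.996, -0.001, -0.086], [0.086, 0.0, 0.996], [-0.001, -1.0, 0.0]]
ft_force: [0.3, -1.1, -7.5]
finger_gap: 0.0097
```

Call:
{"op": "jog_arm", "data": {"commands": [0,0.02,0,0,0,0,0,0.03,0,0,0,0,0,0.03,0,0,0,0]}}

```text
time: 7.55
ee_pos: [0.61, -0.1507, 0.0902]
eef_rot: [[0.996, -0.002, -0.086], [0.086, 0.001, 0.996], [-0.002, -1.0, 0.001]]
ft_force: [3.5, -0.1, -11.4]
finger_gap: 0.0092
```

Call:
{"op": "jog_arm", "data": {"commands": [0,0.02,0,0,0,0,0,0.03,0,0,0,0,0,0.03,0,0,0,0]}}

```text
time: 7.85
ee_pos: [0.6101, -0.1506, 0.0892]
eef_rot: [[0.996, -0.001, -0.086], [0.086, 0.001, 0.996], [-0.001, -1.0, 0.001]]
ft_force: [0.8, 0.4, -4.8]
finger_gap: 0.0094
```

Call:
{"op": "jog_arm", "data": {"commands": [0,0.01,0,0,0,0,0,0.015,0,0,0,0,0,0.015,0,0,0,0]}}

```text
time: 8.15
ee_pos: [0.6102, -0.1507, 0.0891]
eef_rot: [[0.996, -0.001, -0.086], [0.086, 0.001, 0.996], [-0.001, -1.0, 0.001]]
ft_force: [0.1, 0.5, 0.5]
finger_gap: 0.0094
```

Call:
{"op": "jog_arm", "data": {"commands": [0,0.01,0,0,0,0,0,0.015,0,0,0,0,0,0.015,0,0,0,0]}}

```text
time: 8.45
ee_pos: [0.6103, -0.1507, 0.0891]
eef_rot: [[0.996, -0.0, -0.086], [0.086, 0.0, 0.996], [-0.0, -1.0, 0.001]]
ft_force: [-1.1, 2.8, 4.9]
finger_gap: 0.0093
```

Call:
{"op": "jog_arm", "data": {"commands": [0,0.015,0,0,0,0,0,0.015,0,0,0,0]}}

```text
time: 8.65
ee_pos: [0.6105, -0.1508, 0.0891]
eef_rot: [[0.996, 0.0, -0.086], [0.086, 0.0, 0.996], [0.0, -1.0, 0.0]]
ft_force: [-1.4, 1.6, 5.0]
finger_gap: 0.0095
```

```bash
python3 go.py .6120,-.1700,.089,94.92
python3 - <<'E'
from h import *
print(robot.get_state()['moment'])
a=snap('scene','s5.png')
def c(im,x,y,w,h,k): return cv2.resize(im[y:y+h,x:x+w],None,fx=k,fy=k,interpolation=cv2.INTER_CUBIC)
cv2.imwrite('pics/c5.png',c(a,240,160,80,80,7.5)[:,:,::-1])
E
```

```text
8.65 [ 0.6105 -0.1508  0.0891] ang 94.93060009393288 F [-1.3583  1.6168  4.9673] gap 0.009470279441411858
.6120,-.1700,.089,94.92 -0.003, 0.002, -0.482, -0.000, 0.000, 0.000
[0.32765235 0.27293745 0.03189213]
```

View pics/c5.png

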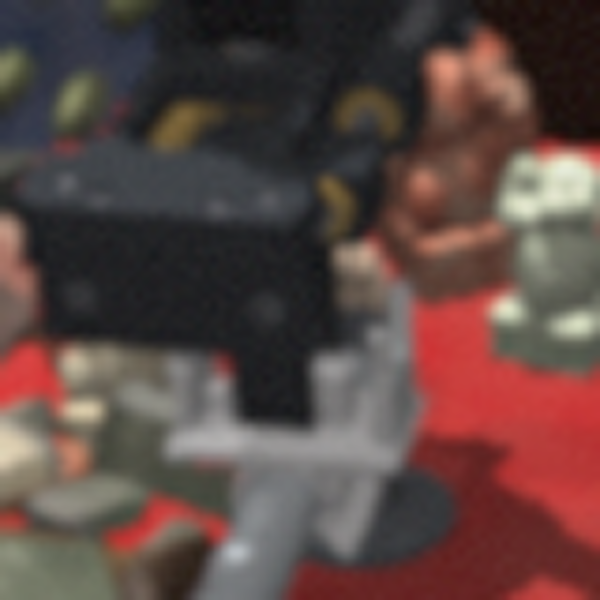

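Call:
{"op": "jog_arm", "data": {"commands": [0,0.03,0,0,0,0,0,0.03,0,0,0,0]}}

```text
time: 8.9
ee_pos: [0.6107, -0.1509, 0.089]
eef_rot: [[0.996, 0.001, -0.086], [0.086, -0.0, 0.996], [0.001, -1.0, -0.001]]
ft_force: [-2.5, 1.8, 9.1]
finger_gap: 0.0094
```

Call:
{"op": "jog_arm", "data": {"commands": [0,0,-0.05,0,0,0,0,0,-0.1,0,0,0,0,0,-0.15,0,0,0,0,0,-0.2,0,0,0]}}

```text
time: 9.3
ee_pos: [0.6114, -0.159, 0.0891]
eef_rot: [[0.996, 0.001, -0.086], [0.086, -0.0, 0.996], [0.001, -1.0, -0.0]]
ft_force: [-1.8, 3.2, 3.7]
finger_gap: 0.0099
```

Call:
{"op": "jog_arm", "data": {"commands": [-0.01,0,-0.1,0,0,0,-0.01,0,-0.2,0,0,0,-0.01,0,-0.3,0,0,0,-0.01,0,-0.4,0,0,0]}}

```text
time: 9.7
ee_pos: [0.6125, -0.1754, 0.0891]
eef_rot: [[0.996, 0.001, -0.086], [0.086, -0.0, 0.996], [0.001, -1.0, -0.001]]
ft_force: [-1.1, 2.8, 3.4]
finger_gap: 0.0098
```

```bash
python3 go.py .613,-.180,.0891,94.92
```

```text
9.7 [ 0.6125 -0.1754  0.0891] ang 94.92618392307743 F [-1.0657  2.8079  3.4282] gap 0.009832649883289935
.613,-.180,.0891,94.92 0.002, -0.001, -0.114, 0.001, 0.000, 0.001
```

Call:
{"op": "jog_arm", "data": {"commands": [-0.01,0,-0.03,0,0,0,-0.01,0,-0.06,0,0,0,-0.01,0,-0.09,0,0,0]}}

```text
time: 10.0
ee_pos: [0.6126, -0.1791, 0.0891]
eef_rot: [[0.996, 0.002, -0.086], [0.086, -0.0, 0.996], [0.002, -1.0, -0.001]]
ft_force: [1.8, 3.7, 2.5]
finger_gap: 0.0097
```

Call:
{"op": "jog_arm", "data": {"commands": [0,0,-0.03,0,0,0,0,0,-0.06,0,0,0]}}

```text
time: 10.2
ee_pos: [0.6127, -0.1798, 0.0891]
eef_rot: [[0.996, 0.001, -0.086], [0.086, 0.003, 0.996], [0.001, -1.0, 0.003]]
ft_force: [-1.1, 14.6, 6.4]
finger_gap: 0.0103
```

Call:
{"op": "jog_arm", "data": {"commands": [0,0,-0.03,0,0,0,0,0,-0.06,0,0,0]}}

```text
time: 10.4
ee_pos: [0.6127, -0.18, 0.0891]
eef_rot: [[0.996, -0.0, -0.087], [0.087, 0.007, 0.996], [0.0, -1.0, 0.007]]
ft_force: [-1.2, 16.8, 8.1]
finger_gap: 0.0092
```

Call:
{"op": "jog_arm", "data": {"commands": [0,0,0,0,0,0,0,0,0,0,0,0]}}

```text
time: 10.6
ee_pos: [0.6128, -0.1797, 0.0891]
eef_rot: [[0.996, -0.0, -0.087], [0.087, 0.007, 0.996], [0.0, -1.0, 0.007]]
ft_force: [2.0, 4.4, 3.2]
finger_gap: 0.0092
```

```bash
python3 go.py .6127,-.1798,.0891,94.95
```

```text
10.6 [ 0.6128 -0.1797  0.0891] ang 94.98632629023189 F [1.9595 4.3812 3.2261] gap 0.009188506165235297
.6127,-.1798,.0891,94.95 -0.002, -0.000, -0.003, -0.007, 0.001, 0.000
```

Forces are low with contact held; open.

Call:
{"op": "jog_arm", "data": {"commands": [0,0,0,0,0,0,0,0,0,0,0,0,0,0,0,0,0,0,0,0,0,0,0,0], "hand": 185}}

```text
time: 11.0
ee_pos: [0.6126, -0.1799, 0.0889]
eef_rot: [[0.996, -0.001, -0.087], [0.087, 0.007, 0.996], [-0.0, -1.0, 0.007]]
ft_force: [1.1, -0.4, 0.0]
finger_gap: 0.0239
```

Call:
{"op": "jog_arm", "data": {"commands": [0,-0.3,0,-0.007,0,0,0,-0.9,0,-0.007,0,0,0,-1.8,0,-0.007,0,0,0,-2.8,0,-0.007,0,0,0,-3.5,0,-0.007,0,0]}}

```text
time: 11.5
ee_pos: [0.613, -0.1811, 0.2329]
eef_rot: [[0.996, 0.003, -0.087], [0.087, -0.002, 0.996], [0.003, -1.0, -0.002]]
ft_force: [-0.3, -0.1, 0.0]
finger_gap: 0.0242
```

```bash
python3 go.py .43,.18,.23,108.1
```

```text
11.5 [ 0.613  -0.1811  0.2329] ang 94.96859667186047 F [-0.3362 -0.0759  0.0223] gap 0.024225274363662314
.43,.18,.23,108.1 -3.776, 0.038, 9.391, 0.003, -0.229, 0.003
```

Call:
{"op": "jog_arm", "data": {"commands": [-3.78,0.04,9.39,0,-0.229,0,-3.78,0.04,9.39,0,-0.229,0,-3.78,0.04,9.39,0,-0.229,0,-3.78,0.04,9.39,0,-0.229,0,-3.78,0.04,9.39,0,-0.229,0]}}

```text
time: 12.0
ee_pos: [0.4985, 0.0435, 0.2306]
eef_rot: [[0.951, 0.005, -0.31], [0.31, -0.003, 0.951], [0.004, -1.0, -0.004]]
ft_force: [0.3, -0.3, -0.7]
finger_gap: 0.0246
```

```bash
python3 go.py .4126,.1806,.12,108.1
```

```text
12.0 [0.4985 0.0435 0.2306] ang 108.0682713163112 F [ 0.3045 -0.3024 -0.6564] gap 0.024573866817408883
.4126,.1806,.12,108.1 -0.990, 2.746, 3.935, 0.004, -0.001, 0.004
```

Call:
{"op": "jog_arm", "data": {"commands": [-0.99,1,3.94,0.004,0,0.004,-0.99,1,3.94,0.004,0,0.004,-0.99,2,3.94,0.004,0,0.004,-0.99,2.75,3.94,0.004,0,0.004,-0.99,2.75,3.94,0.004,0,0.004]}}

```text
time: 12.5
ee_pos: [0.4097, 0.182, 0.1176]
eef_rot: [[0.95, -0.005, -0.313], [0.313, -0.001, 0.95], [-0.005, -1.0, 0.001]]
ft_force: [-0.3, -0.2, 0.7]
finger_gap: 0.0243
```

```bash
python3 go.py .4126,.1806,.019,108.1
python3 - <<'E'
from h import *
a=snap('scene','s6.png');b=snap('top','t6.png')
def c(im,x,y,w,h,k): return cv2.resize(im[y:y+h,x:x+w],None,fx=k,fy=k,interpolation=cv2.INTER_CUBIC)
cv2.imwrite('pics/c6.png',np.hstack([c(a,270,310,130,110,3),c(b,340,130,130,110,3)])[:,:,::-1])
cv2.imwrite('pics/c6b.png',np.hstack([c(a,230,160,100,90,4),c(b,320,140,100,90,4)])[:,:,::-1])
E
```

```text
12.5 [0.4097 0.182  0.1176] ang 108.22426036134793 F [-0.2647 -0.2112  0.6558] gap 0.024329062358088124
.4126,.1806,.019,108.1 0.072, 2.463, -0.058, -0.001, 0.002, -0.005
```

View pics/c6.png

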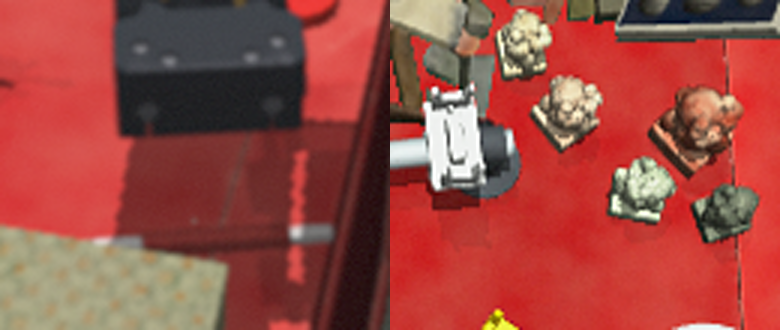

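View pics/c6b.png

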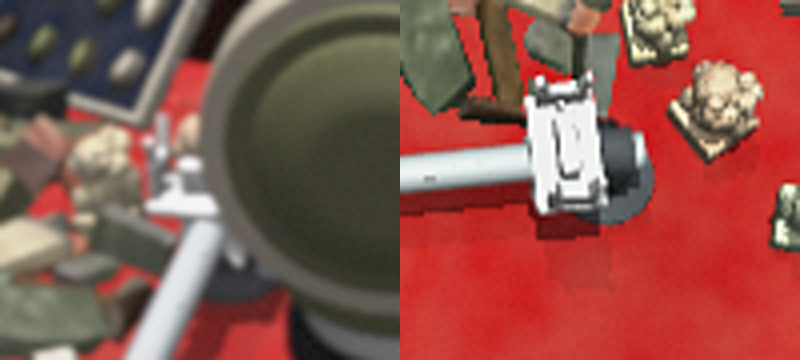

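Call:
{"op": "jog_arm", "data": {"commands": [0.07,0.8,-0.06,0,0.002,-0.005,0.07,1.6,-0.06,0,0.002,-0.005,0.07,2.1,-0.06,0,0.002,-0.005,0.07,2.1,-0.06,0,0.002,-0.005]}}

```text
time: 13.0
ee_pos: [0.4167, 0.1783, 0.0359]
eef_rot: [[0.951, 0.002, -0.308], [0.308, 0.001, 0.951], [0.002, -1.0, -0.0]]
ft_force: [-0.3, -0.6, -0.0]
finger_gap: 0.0245
```

```bash
python3 go.py .4126,.1806,.0195,108.1
python3 - <<'E'
from h import *
a=snap('scene','s7.png')
def c(im,x,y,w,h,k): return cv2.resize(im[y:y+h,x:x+w],None,fx=k,fy=k,interpolation=cv2.INTER_CUBIC)
cv2.imwrite('pics/c7.png',c(a,280,320,130,110,5)[:,:,::-1])
E
```

```text
13.0 [0.4167 0.1783 0.0359] ang 107.93048816306613 F [-0.3244 -0.6283 -0.0217] gap 0.02452674514078683
.4126,.1806,.0195,108.1 -0.082, 0.409, 0.086, 0.000, -0.003, 0.002
```

View pics/c7.png

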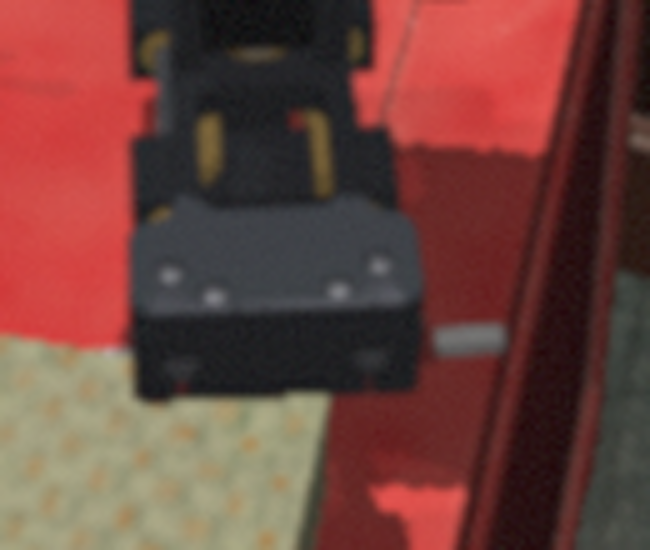

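Call:
{"op": "jog_arm", "data": {"commands": [-0.08,0.05,0.086,0,-0.003,0.002,-0.08,0.1,0.086,0,-0.003,0.002,-0.08,0.3,0.086,0,-0.003,0.002,-0.08,0.41,0.086,0,-0.003,0.002,-0.08,0.41,0.086,0,-0.003,0.002]}}

```text
time: 13.55
ee_pos: [0.4129, 0.1809, 0.0201]
eef_rot: [[0.95, 0.001, -0.311], [0.311, 0.0, 0.95], [0.001, -1.0, -0.0]]
ft_force: [0.6, 0.3, 0.1]
finger_gap: 0.0242
```

```bash
python3 go.py .4126,.1806,.019,108.1
```

```text
13.55 [0.4129 0.1809 0.0201] ang 108.11458842595742 F [0.5583 0.3077 0.1047] gap 0.024234112463698446
.4126,.1806,.019,108.1 -0.010, 0.027, -0.004, 0.000, 0.000, 0.001
```

Call:
{"op": "jog_arm", "data": {"commands": [-0.01,0.02,0,0,0,0,-0.01,0.02,0,0,0,0,-0.01,0.02,0,0,0,0,-0.01,0.02,0,0,0,0,-0.01,0.02,0,0,0,0], "hand": 255, "squeeze": 20}}

```text
time: 14.05
ee_pos: [0.4126, 0.1808, 0.0193]
eef_rot: [[0.95, 0.001, -0.311], [0.311, 0.0, 0.95], [0.001, -1.0, -0.0]]
ft_force: [-0.6, -0.0, -1.3]
finger_gap: 0.0085
```

Call:
{"op": "jog_arm", "data": {"commands": [0,0,0,0,0,0]}}

```text
time: 14.15
ee_pos: [0.4126, 0.1807, 0.0193]
eef_rot: [[0.95, 0.001, -0.311], [0.311, 0.0, 0.95], [0.001, -1.0, -0.0]]
ft_force: [-0.7, 0.7, -0.9]
finger_gap: 0.0092
```

Call:
{"op": "jog_arm", "data": {"commands": [0,-0.3,0,0,0,0,0,-0.9,0,0,0,0,0,-1.8,0,0,0,0,0,-2.8,0,0,0,0,0,-4,0,0,0,0]}}

```text
time: 14.65
ee_pos: [0.4115, 0.1805, 0.1812]
eef_rot: [[0.95, 0.0, -0.311], [0.311, 0.0, 0.95], [0.0, -1.0, -0.0]]
ft_force: [1.3, 0.2, 0.1]
finger_gap: 0.0088
```

```bash
python3 go.py .52,0,.2,94.95
python3 - <<'E'
from h import *
a=snap('scene','s8.png')
def c(im,x,y,w,h,k): return cv2.resize(im[y:y+h,x:x+w],None,fx=k,fy=k,interpolation=cv2.INTER_CUBIC)
cv2.imwrite('pics/c8.png',c(a,240,240,180,160,4)[:,:,::-1])
E
```

```text
14.65 [0.4115 0.1805 0.1812] ang 108.11631561865632 F [1.3495 0.2153 0.0914] gap 0.008845994170312713
.52,0,.2,94.95 1.175, -0.470, -5.133, -0.000, 0.230, 0.000
```

View pics/c8.png

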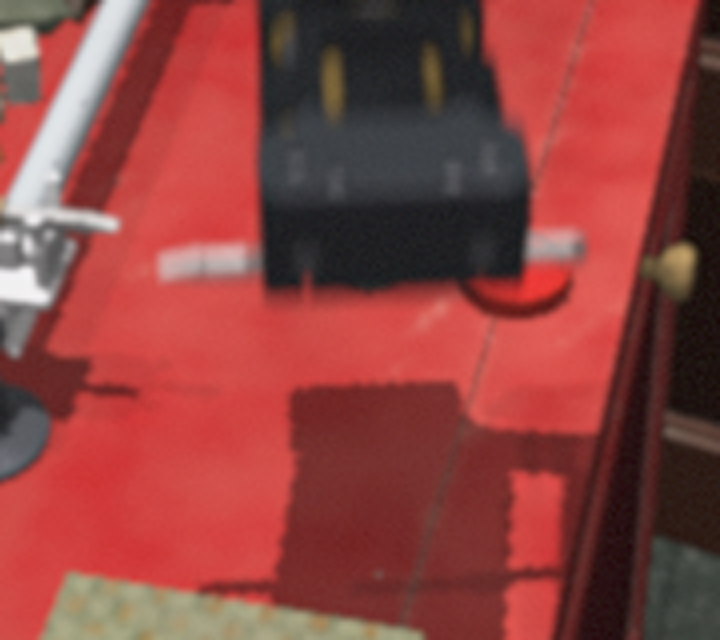

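```bash
python3 - <<'E'
from h import *
s=robot.get_state();p=np.array(s['ee_pos']);R=np.array(s['eef_rot']);X=R[:,0]
for x in(.067,-.067): print((proj('scene',p+X*x+[0,0,-.0148])-240)*4)
print((proj('scene',p+X*.01+[0,0,-.0148])-proj('scene',p+[0,0,-.0148]))*4)
E
```

```text
[147.16824538 233.66944054]
[578.29411217 219.2742432 ]
[-32.18690457   1.07471363]
```

```bash
python3 go.py .52,0,.2,94.95; python3 - <<'E'
from h import *
a=snap('scene','s9.png')
s=robot.get_state();p=np.array(s['ee_pos']);R=np.array(s['eef_rot']);X=R[:,0];print(p)
for x in(.067,-.067): print((proj('scene',p+X*x+[0,0,-.0148])-240)*4)
def c(im,x,y,w,h,k): return cv2.resize(im[y:y+h,x:x+w],None,fx=k,fy=k,interpolation=cv2.INTER_CUBIC)
cv2.imwrite('pics/c9.png',c(a,240,240,180,160,4)[:,:,::-1])
E
```

```text
14.7 [0.4145 0.1812 0.1887] ang 108.14371137385677 F [3.1965 0.5867 6.1117] gap 0.00892995885796485
.52,0,.2,94.95 1.098, -0.257, -5.127, 0.001, 0.230, 0.013
[0.41445519 0.1811603  0.18537726]
[148.24409607 241.88306219]
[578.08647802 227.43066169]
```

View pics/c9.png

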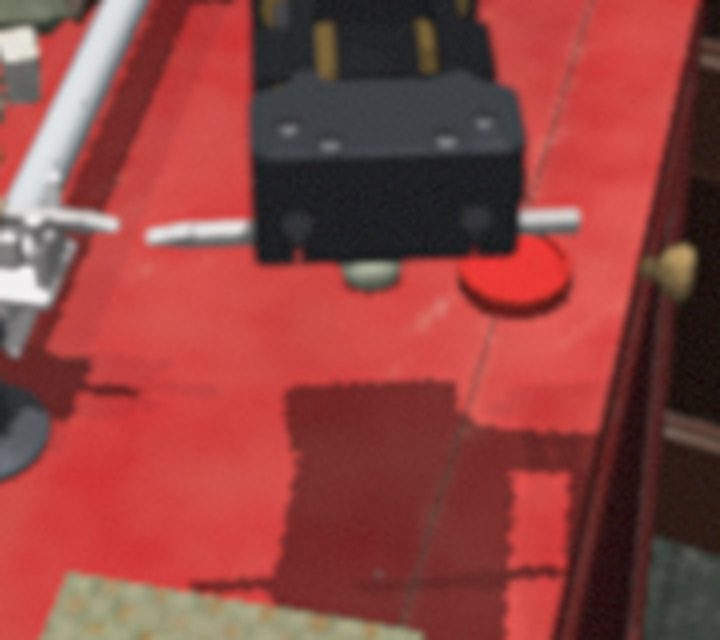

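Call:
{"op": "jog_arm", "data": {"commands": [1.1,-0.25,-5.13,0,0.23,0,1.1,-0.25,-5.13,0,0.23,0,1.1,-0.25,-5.13,0,0.23,0,1.1,-0.25,-5.13,0,0.23,0,1.1,-0.25,-5.13,0,0.23,0]}}

```text
time: 15.25
ee_pos: [0.5215, -0.004, 0.1964]
eef_rot: [[0.996, 0.013, -0.083], [0.083, 0.001, 0.997], [0.013, -1.0, -0.0]]
ft_force: [-0.0, 0.7, -1.5]
finger_gap: 0.0085
```

```bash
python3 go.py .6112,-.1798,.17,94.95
```

```text
15.25 [ 0.5215 -0.004   0.1964] ang 94.73507318647111 F [-0.0127  0.7188 -1.5215] gap 0.00846372497052463
.6112,-.1798,.17,94.95 1.863, 0.685, -4.565, 0.000, -0.004, 0.013
```

Call:
{"op": "jog_arm", "data": {"commands": [0.46,0.1,-1.1,0,-0.004,0.013,0.93,0.2,-2.2,0,-0.004,0.013,1.4,0.4,-3.4,0,-0.004,0.013,1.86,0.68,-4.56,0,-0.004,0.013,1.86,0.68,-4.56,0,-0.004,0.013]}}

```text
time: 15.75
ee_pos: [0.6112, -0.1834, 0.1675]
eef_rot: [[0.997, -0.002, -0.083], [0.083, 0.001, 0.997], [-0.002, -1.0, 0.001]]
ft_force: [0.7, -0.3, -0.9]
finger_gap: 0.0088
```

```bash
python3 go.py .6112,-.1798,.145,94.95
```

```text
15.75 [ 0.6112 -0.1834  0.1675] ang 94.74616917020268 F [ 0.7192 -0.343  -0.9145] gap 0.008775833723529856
.6112,-.1798,.145,94.95 0.009, 0.562, 0.089, -0.001, -0.004, -0.002
```

Call:
{"op": "jog_arm", "data": {"commands": [0.01,0.2,0.089,0,-0.004,-0.002,0.01,0.4,0.089,0,-0.004,-0.002,0.01,0.56,0.089,0,-0.004,-0.002,0.01,0.56,0.089,0,-0.004,-0.002,0.01,0.56,0.089,0,-0.004,-0.002]}}

```text
time: 16.25
ee_pos: [0.6113, -0.1791, 0.1454]
eef_rot: [[0.996, -0.0, -0.088], [0.088, 0.001, 0.996], [-0.0, -1.0, 0.001]]
ft_force: [0.0, 0.7, -0.7]
finger_gap: 0.0081
```

```bash
python3 go.py .6112,-.1798,.12,94.95
python3 - <<'E'
from h import *
a=snap('scene','s10.png')
def c(im,x,y,w,h,k): return cv2.resize(im[y:y+h,x:x+w],None,fx=k,fy=k,interpolation=cv2.INTER_CUBIC)
cv2.imwrite('pics/c10.png',c(a,230,150,110,100,6)[:,:,::-1])
E
```

```text
16.25 [ 0.6113 -0.1791  0.1454] ang 95.02065702773878 F [ 0.0211  0.7325 -0.6829] gap 0.00812726979570215
.6112,-.1798,.12,94.95 -0.003, 0.636, -0.017, -0.001, 0.001, -0.000
```

View pics/c10.png

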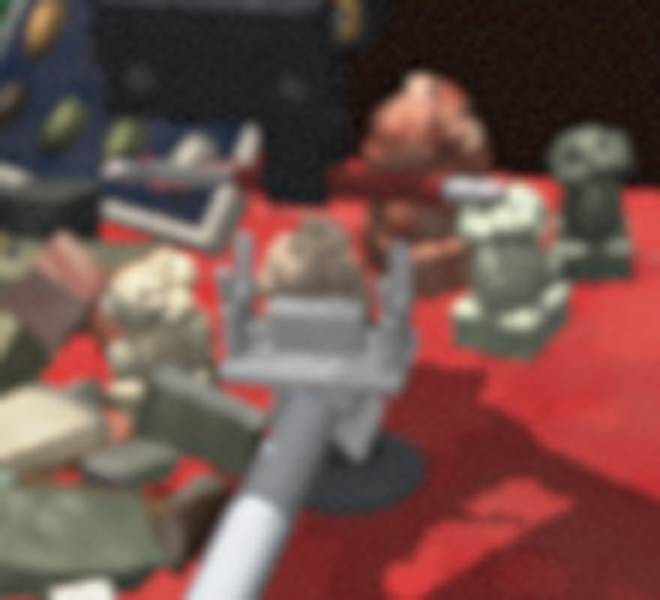

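Call:
{"op": "jog_arm", "data": {"commands": [0,0.25,-0.017,0,0.001,0,0,0.5,-0.017,0,0.001,0,0,0.68,-0.017,0,0.001,0,0,0.68,-0.017,0,0.001,0]}}

```text
time: 16.7
ee_pos: [0.6108, -0.1798, 0.1167]
eef_rot: [[0.996, -0.002, -0.086], [0.086, 0.002, 0.996], [-0.002, -1.0, 0.002]]
ft_force: [-0.0, 0.3, -0.9]
finger_gap: 0.0088
```

```bash
python3 go.py .6112,-.1798,.109,94.95
```

```text
16.7 [ 0.6108 -0.1798  0.1167] ang 94.94630786041138 F [-0.0295  0.2805 -0.9167] gap 0.008782016770840175
.6112,-.1798,.109,94.95 0.009, 0.193, -0.002, -0.002, -0.000, -0.002
```

Call:
{"op": "jog_arm", "data": {"commands": [0.005,0.07,0,-0.002,0,-0.002,0.005,0.13,0,-0.002,0,-0.002,0.005,0.17,0,-0.002,0,-0.002,0.005,0.17,0,-0.002,0,-0.002]}}

```text
time: 17.1
ee_pos: [0.611, -0.1797, 0.1098]
eef_rot: [[0.996, -0.0, -0.086], [0.086, 0.0, 0.996], [-0.0, -1.0, 0.0]]
ft_force: [1.1, 0.7, -0.9]
finger_gap: 0.0087
```

Call:
{"op": "jog_arm", "data": {"commands": [0,0.02,0,0,0,0,0,0.03,0,0,0,0]}}

```text
time: 17.3
ee_pos: [0.611, -0.1797, 0.1087]
eef_rot: [[0.996, 0.0, -0.086], [0.086, -0.0, 0.996], [-0.0, -1.0, -0.0]]
ft_force: [-0.3, 0.1, -0.9]
finger_gap: 0.0088
```

Call:
{"op": "jog_arm", "data": {"commands": [0,0.015,0,0,0,0,0,0.025,0,0,0,0]}}

```text
time: 17.5
ee_pos: [0.6111, -0.1798, 0.1077]
eef_rot: [[0.996, 0.0, -0.086], [0.086, -0.0, 0.996], [0.0, -1.0, -0.0]]
ft_force: [-0.8, -0.7, -1.5]
finger_gap: 0.0085
```

Call:
{"op": "jog_arm", "data": {"commands": [0,0.015,0,0,0,0,0,0.02,0,0,0,0]}}

```text
time: 17.7
ee_pos: [0.6111, -0.1798, 0.1071]
eef_rot: [[0.996, 0.0, -0.086], [0.086, -0.0, 0.996], [0.0, -1.0, -0.0]]
ft_force: [-0.5, 1.0, 1.8]
finger_gap: 0.0084
```

Call:
{"op": "jog_arm", "data": {"commands": [0,0,0,0,0,0,0,0,0,0,0,0,0,0,0,0,0,0,0,0,0,0,0,0], "hand": 190}}

```text
time: 18.1
ee_pos: [0.6111, -0.1798, 0.1071]
eef_rot: [[0.996, 0.0, -0.086], [0.086, -0.0, 0.996], [0.0, -1.0, -0.0]]
ft_force: [-0.2, -0.6, -0.1]
finger_gap: 0.0221
```

Call:
{"op": "jog_arm", "data": {"commands": [0,-0.2,0,0,0,0,0,-0.5,0,0,0,0,0,-1.0,0,0,0,0,0,-1.8,0,0,0,0,0,-2.8,0,0,0,0]}}

```text
time: 18.6
ee_pos: [0.6106, -0.1796, 0.2204]
eef_rot: [[0.996, -0.001, -0.086], [0.086, 0.0, 0.996], [-0.001, -1.0, 0.001]]
ft_force: [1.1, -0.7, 0.3]
finger_gap: 0.0221
```

Call:
{"op": "jog_arm", "data": {"commands": [-1,-0.5,1,0,0,0,-2,-0.5,2,0,0,0,-3,-0.5,3,0,0,0,-4,-0.5,4,0,0,0,-5,-0.5,5,0,0,0]}}

```text
time: 19.1
ee_pos: [0.4205, -0.02, 0.2415]
eef_rot: [[0.996, 0.001, -0.086], [0.086, -0.0, 0.996], [0.001, -1.0, -0.0]]
ft_force: [0.9, 0.2, -0.1]
finger_gap: 0.0222
```

```bash
python3 go.py
python3 - <<'E'
from h import *
a=snap('scene','s11.png');b=snap('top','t11.png')
def c(im,x,y,w,h,k): return cv2.resize(im[y:y+h,x:x+w],None,fx=k,fy=k,interpolation=cv2.INTER_CUBIC)
cv2.imwrite('pics/c11.png',np.hstack([c(a,230,150,100,100,4),c(b,320,130,100,100,4)])[:,:,::-1])
E
```

```text
19.1 [ 0.4205 -0.02    0.2415] ang 94.93084708349534 F [ 0.9157  0.1927 -0.1053] gap 0.02222494431836528
```

View pics/c11.png

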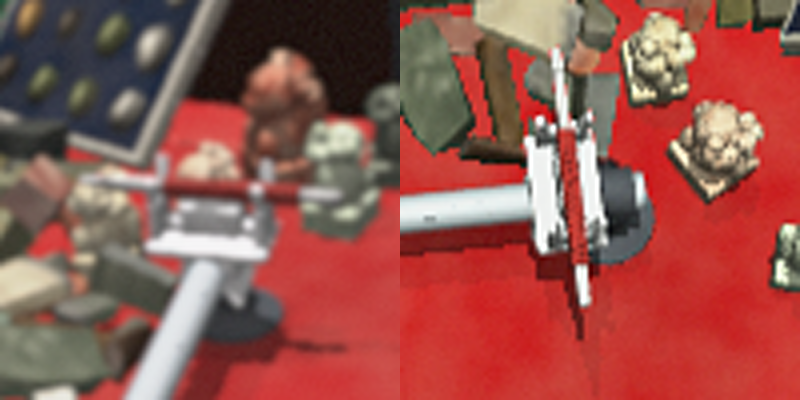

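View pics/s11.png

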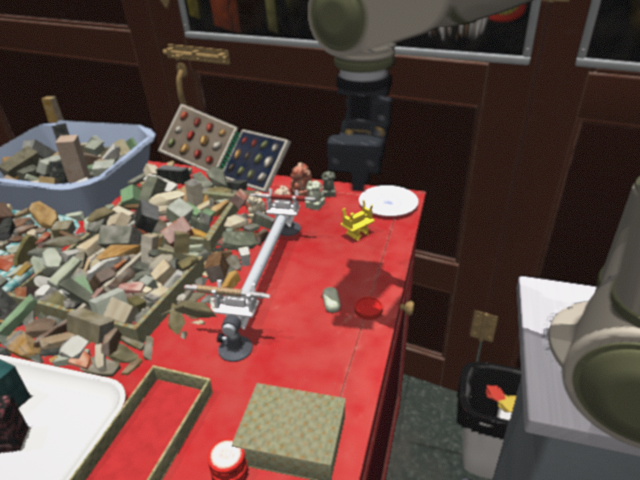

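```bash
python3 - <<'E'
from h import *
d=np.abs(cv2.imread('pics/s11.png').astype(int)-cv2.imread('pics/s0.png')).max(2)
print('pebble/tin/lions diff',d[285:315,318:345].mean(),d[295:322,352:388].mean(),d[165:210,300:338].mean())
a=onz('top',320+557/4,130+52/4,.097);b=onz('top',320+585/4,130+303/4,.097);print('graver',a,b,(a+b)/2)
print(robot.close_job())
E
```

```text
pebble/tin/lions diff 40.67037037037037 54.1522633744856 12.861988304093567
graver [ 0.67131517 -0.37779508  0.097     ] [ 0.54252529 -0.38388942  0.097     ] [ 0.60692023 -0.38084225  0.097     ]
the job is handed in; nothing more can be done
None
```

I pressed the white rest onto the tube until it was home, slid it right to the dark sleeve, laid the red-corded graver across its forks, and handed the job in at about 19 s.

- **Snapping on:** Contact put the tube's axis at about 52 mm. My camera estimate was about 48.5 mm, so I went by touch. The push was at most 10 N in my readings, then the arms pulled the rest down, and it stopped moving at a firm 9 N.
- **Sliding:** The rest slid with about 3 N and stopped against the sleeve. The reading there reached 14.6 N, and I made one more step to 16.8 N, which was more than a light touch needed. I eased it to about 4 N before letting go.
- **Graver:** It seated at 107 mm tool height, against the 107.5 mm I expected. The last pictures show it level in both forks, with the clip against the sleeve and the arm clear.

**Checks that failed or disagreed:**
- **Bystanders:** A picture comparison of the pebble, tin and lions came out large (41, 54 and 13 grey levels). I ran it in the same script that handed the job in, so I saw it only afterwards. I put it down to the arm's shadow: by eye the pebble and tin are in their old pixels and the lions looked unmoved, and the arm never went near the pebble or tin.
- **Graver position:** That same script also used a wrong crop offset, so its sideways value is meaningless. Its forward value, 0.607 m, is about 4 mm short of where I released the graver (0.611 m).

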